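Set two carved printing blocks on the sloped rest board

TASK

First slide the wide carved block down the sloped board until it lies flat and square in the corner, flush against both the cleat along the low edge and the side of the upright stop batten that faces the middle of the board. Then lay the notched block on the slope beside it, carved face up and pointing straight up the slope, with its notched end down, straddling the brass marker and flush against the cleat. Leave the plain bar, the tin, the bowl and the round wooden pad where they are, and let go of everything.

Things in the scene. Friction and masses are not known exactly. Their poses are not given: they have to be found in the camera images.
- board: Fixed sloped plywood board, cleat (12 mm high) along its low edge, nearest the robot. Origin: on its surface at the foot of the cleat's uphill face, half-way along the cleat, 40 mm above the bench. x points straight up the slope (0.26 rad above level), y along the cleat, z square out of the surface. Surface: x 0 (cleat face) to 245 mm, y -180 to 180 mm. Wood on it does not slide by itself.
- stop: Fixed wooden stop batten on the board, 105 mm long up the slope from the cleat, 20 mm wide (along the board's y), 18 mm high; on the left or right half of the board. Origin: on the board's surface at the cleat face, on the batten's centre line (its faces are 10 mm to each side). Axes as the board's.
- marker: Fixed brass marker on the other half of the board: 10 mm wide (board's y), reaching 10 mm up the slope from the cleat face, 8 mm high. Origin: on the board's surface at the cleat face, on the marker's centre line. Axes as the board's.
- wide_center (a point): Centre (half-way up) of the wide dark carved wooden block, 95 mm (its x) x 150 mm (its y) x 20 mm thick (its z), about 0.35 kg, lying askew on the slope, too wide for most grippers and to be pushed. Its x axis points roughly up the slope; z out of the carved face.
- wide_low_left (a point): Lower (underside) corner of the wide block at x = -47.5, y = +75 mm, an end of its downhill edge. Axes as the block's.
- wide_low_right (a point): Lower (underside) corner of the wide block at x = -47.5, y = -75 mm, the other end of its downhill edge. Axes as the block's.
- notched_center (a point): Centre (half-way up) of the narrow dark carved block with a square notch in one end: 110 mm (its x) x 50 mm (its y) x 24 mm thick, about 0.14 kg, lying carved face up on the bench at one side of the board. Its x axis points from the notched end to the plain end; z out of the carved face.
- notched_end (a point): Middle of the notched end's face plane (55 mm from the centre, towards -x, half-way up). The notch is 24 mm wide, 16 mm deep along x, through the whole thickness; a prong 13 mm wide stands on each side. Axes as the block's.
- wide: The wide block; origin at the centre of its underside.
- notched: The notched block; origin at the centre of its underside.
- bar_center (a point): Bystander: centre of a plain dark wooden bar, 120 x 46 x 34 mm high, without notch, on the bench on the other side of the board. Leave it.
- tin: Bystander: closed steel tin, 72 mm diameter, 105 mm high, on the bench; origin at the centre of its underside. Leave it.
- bowl: Bystander: empty black bowl, 124 mm across, 50 mm high, on the bench; origin at the centre of its underside. Leave it.
- pad: Bystander: round wooden printing pad, 52 mm diameter, 18 mm high, lying near the top of the slope; origin at the centre of its underside. Leave it.
Things that resemble listed ones, but are neither listed nor needed, are in the scene too. What is shaped like the notched but pink or purple is not meant. What is shaped like the wide but pink is not meant.

How it is judged:
By the outcome, as a careful person would: the job done as asked, in the order asked, and still so for the second after the job is handed in, with the robot touching nothing.
It also fails if it takes over 61 s, if anything falls off the work surface, if the arm or the gripper's body presses on something with over 40 N, if the wrist force passes 120 N, or if a joint passes its speed limit or range.

ROBOT

A 6-joint arm with a two-finger parallel gripper is mounted at the origin on the work surface. World frame = base frame: x ahead of the robot, y to its left, z up, the work surface at z = 0. Lengths are in mm, angles in degrees, forces in N, time in s.
With the tool pointing down it reaches from about 300 to 850 mm from the base axis. Payload 4.2 kg.
Tool frame: the origin (TCP) lies midway between the tips of the shut fingers; the grasp point (between the pads) lies 19 mm behind it; z points along the fingers, x is the direction in which the jaws open and shut, and the axes are right-handed (so a half turn about z gives the same grasp; the last joint's range is limited). The gripper opens to 91 mm and grips with 3 to 60 N. Pads are 32 mm wide; open, the fingers measure 118 mm over their backs; the gripper's body (76 mm by 178 mm) begins 60 mm behind the grasp point.
Start: joints at [-67.323, 18.312, 89.639, -0, 72.044, -1.146], TCP at [232.26, -526.021, 213.976] pointing down, gripper open.
Joint ranges: [-177.97, 177.97], [-48.28, 115.42], [12.27, 149.76], [-77.06, 257.06], [2.81, 150.46], [-146.56, 146.56]. Speed limits (degrees/s): [147.25, 147.25, 180, 180, 180, 180].

INTERFACE

Orientations are given as [roll, pitch, yaw] about the fixed x, y, z axes, in that order (R = Rz(yaw) Ry(pitch) Rx(roll)).
In Python, from workcell import env gives the robot as it stands. The module is installed in compiled form; this text tells all that it offers.
- The arm moves only by the tool drive_tool, never from a script. Its argument "series" is a list of rows, each a list of 3 entries, a list of its own where there are three numbers: the closure, from 0 (fully open) to 1 (shut), then the shift along the tool's x, y, z in mm, then the turn, a rotation vector about the tool's x, y, z in rad. In form: [[gripper, [dx, dy, dz], [rx, ry, rz]], ...]. A call has exactly 5 rows; each row is the pose to reach, as a shift and turn from the pose commanded when the call began, along the tool's axes at that moment; what a row does not reach only later rows make up. A row lasts 1/10 s, in which the tool goes at most 50 mm and 8.59 degrees, less where a joint would pass 70% of its speed; a pose out of reach is approached as far as the arm can. A call with a gripper value outside its range is refused whole. The fingers move at their own pace and stop on an object; "squeeze" is the grip in N (left out, the last holds). Time passes only in rows, so rows that repeat a pose let the fingers close, or fill a call up. It gives the time, the measured TCP pose, the force and the opening at its end, in the units of the state.
- env.state(): the state, without advancing time (a new reading comes with each control period).
- env.grab_frame(name): name is "side" or "top" or "wrist"; returns a dict with "image" (420x560x3 uint8, red, green, blue), "K" (3x3 intrinsics, pixels), "k1" (the pictures are not rectified: a ray, as slopes to the right and down, at radius r is drawn at 1 + k1 r^2 times it, then the intrinsics apply), "origin" and "orientation" of the camera in the world. Camera axes: x right, y down, z forward; pixel columns grow to the right and rows downward; lengths in mm; the calibration is good to about 2 mm. A picture is of the moment at which its call begins. There is no depth.
- env.job_done(): hands the job in, once; it reports no verdict.
The state is a dict: "time_s": time; "qpos": joint angles; "qvel": joint speeds; "effort": joint torques, N m; "ee_pos": TCP position; "ee_rot": TCP orientation; "force": force on the tool from outside, world axes, zero at the start; "torque": the same for the moment, N m; "gripper_width": finger opening in mm.
Only numpy, scipy, OpenCV 4.12 (cv2) and the standard library are available. Lean on these libraries where they do the work, as an engineer would, in place of code of your own. Each camera call takes 0.05 s, during which the arm holds its last target.

## Working session

There is one attempt and no reset: what is moved stays moved. The work goes in short steps, Python scripts to look and compute and a tool call to move; the robot and the scene stay as the last step left them, time stands still between calls to the robot, and variables do not carry over. Pictures are saved under pics/ and viewed, and the job is handed in when it is done.

Besides the shell and the picture viewer there is one more tool, called after ">>>" as name(argument=value, ...), one argument or row to a line, values as JSON. drive_tool: Moves the arm, as the interface text tells. Its arguments: {"type":"object","properties":{"series":{"type":"array","items":{"type":"array"}},"squeeze":{"type":"number"}},"required":["series"]}

```bash
mkdir -p pics; ls
python3 - <<'E'
from workcell import env
import cv2,json
print(env.state())
for n in ["side","top","wrist"]:
    f=env.grab_frame(n)
    cv2.imwrite(f"pics/{n}0.png",f["image"][:,:,::-1])
    print(n,f["K"],f["k1"],f["origin"],f["orientation"])
E
```

```text
pics
{'time_s': 0.0, 'qpos': array([-6.73213837e+01,  1.83530972e+01,  8.97069728e+01, -8.61107961e-04,
        7.20424009e+01, -1.14379581e+00]), 'qvel': array([ 0.11390051,  0.08800978, -0.00810747,  0.02236835, -0.09723035,
        0.01500849]), 'effort': array([-7.01549743e-04, -4.12462449e+01, -2.31973135e+01,  7.26164994e-02,
        4.59191320e-02, -1.67041508e-04]), 'ee_pos': array([ 232.06686778, -525.54163828,  213.10183358]), 'ee_rot': array([-1.79998773e+02,  1.02466856e-01, -6.61773206e+01]), 'force': array([-0.19975367, -1.04440787,  0.44942159]), 'torque': array([-0.02529793,  0.00610618,  0.01740534]), 'gripper_width': 91.47457040905869}
side [[426.63814002   0.         272.10847891]
 [  0.         426.63814002 206.65788685]
 [  0.           0.           1.        ]] -0.12199223922899785 [ 539.75990727 1005.90344101  648.6793465 ] [-121.88470487    1.21933337  179.80352103]
top [[393.13664995   0.         280.7076412 ]
 [  0.         393.13664995 212.60201853]
 [  0.           0.           1.        ]] -0.10866862087510434 [ 356.92530012   71.45219871 1017.68219543] [-168.36367535    0.28216341  -96.05187703]
wrist [[369.45006089   0.         278.95608353]
 [  0.         369.45006089 210.23958011]
 [  0.           0.           1.        ]] -0.09162043520903852 [ 305.55640593 -492.92975916  383.524351  ] [163.56270504   0.18266049 -66.09000594]
```

View pics/top0.png

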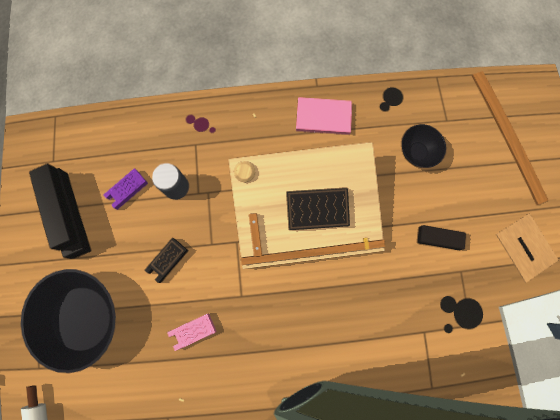

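View pics/side0.png

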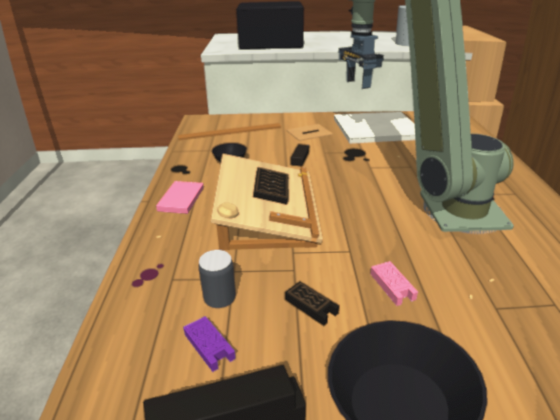

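View pics/wrist0.png

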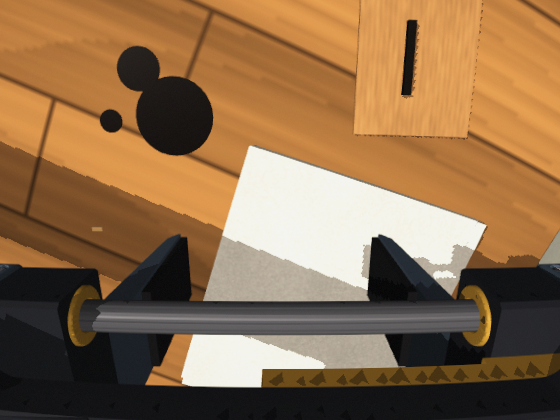

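The top view shows the board in the middle, with the stop at (255,234) on the left and the brass marker at (366,243) on the right. The wide dark block is at (318,209).

There are three notched shapes: dark at (166,260), purple at (126,188) and pink at (191,331). The dark one fits the description. I'll confirm it in an enlarged crop.

Run:
```python
import cv2
t=cv2.imread("pics/top0.png"); 
cv2.imwrite("pics/t_board.png",cv2.resize(t[135:275,220:400],None,fx=4.4,fy=4.25,interpolation=cv2.INTER_CUBIC))
cv2.imwrite("pics/t_notch.png",cv2.resize(t[215:305,125:245],None,fx=6,fy=6,interpolation=cv2.INTER_CUBIC))
s=cv2.imread("pics/side0.png")
cv2.imwrite("pics/s_board.png",cv2.resize(s[145:255,195:345],None,fx=5,fy=5,interpolation=cv2.INTER_CUBIC))
```

```text
(no output)
```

View pics/t_board.png

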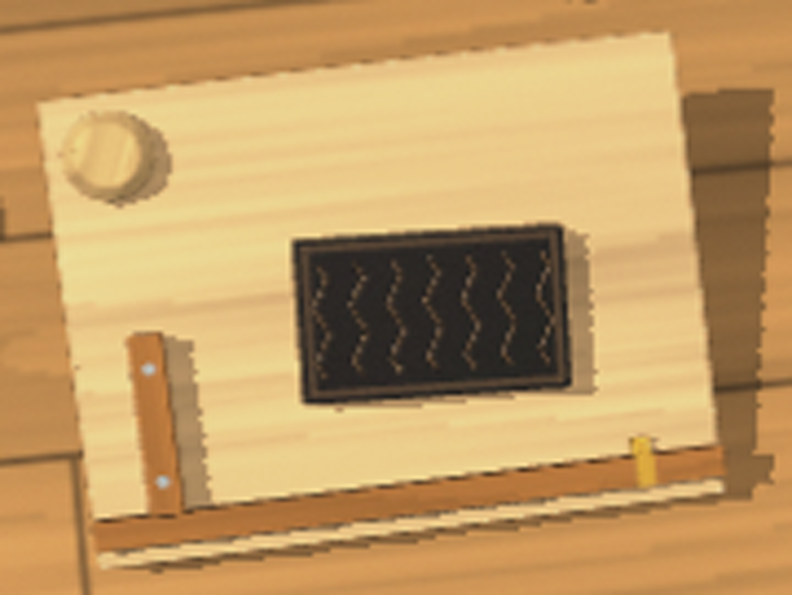

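View pics/t_notch.png

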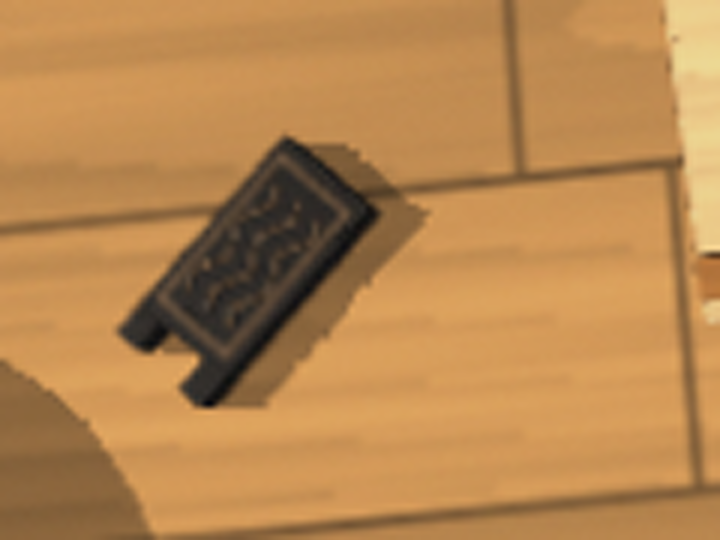

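View pics/s_board.png

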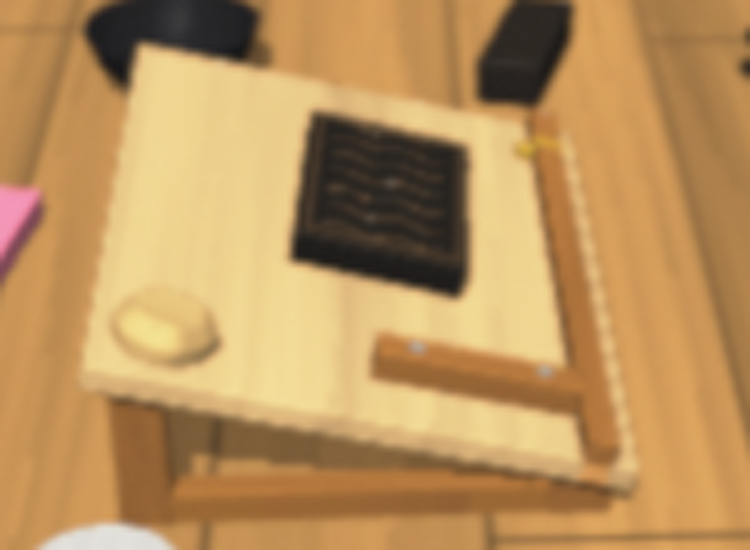

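```bash
cat > h.py <<'E'
import numpy as np, cv2
from scipy.spatial.transform import Rotation as R
from scipy.optimize import least_squares
def rot(o): return R.from_euler('xyz',o,degrees=True).as_matrix()
C={}
def cam(n,f=None):
    return C[n] if f is None else C.setdefault(n,(np.array(f["K"]),f["k1"],np.array(f["origin"]),rot(f["orientation"])))
def proj(c,P):
    K,k1,o,M=c; P=np.atleast_2d(P); p=(P-o)@M
    return cv2.projectPoints(p,np.zeros(3),np.zeros(3),K,np.array([k1,0,0,0.]))[0][:,0]
def ray(c,px):
    K,k1,o,M=c
    u=cv2.undistortPointsIter(np.array(px,float).reshape(-1,1,2),K,np.array([k1,0,0,0.]),None,None,(3,60,1e-10))[:,0]
    return np.c_[u,np.ones(len(u))]@M.T
def onplane(c,px,p0,n):
    d=ray(c,px); o=c[2]; t=((p0-o)@n)/(d@n); return o+d*t[:,None]
def Bd(x,y,yaw): # board frame: R,o
    return R.from_euler('z',yaw).as_matrix()@R.from_euler('y',-0.26).as_matrix(), np.array([x,y,40.])
top=(np.array([[393.13664995,0,280.7076412],[0,393.13664995,212.60201853],[0,0,1]]),-0.10866862087510434,np.array([356.92530012,71.45219871,1017.68219543]),rot([-168.36367535,0.28216341,-96.05187703]))
side=(np.array([[426.63814002,0,272.10847891],[0,426.63814002,206.65788685],[0,0,1]]),-0.12199223922899785,np.array([539.75990727,1005.90344101,648.6793465]),rot([-121.88470487,1.21933337,179.80352103]))
E
cat > a.py <<'E'
from h import *
def up(p,ox,oy,sx,sy): p=np.array(p,float); return (p+.5)/[sx,sy]+[ox,oy]-.5
ft=lambda p:up(p,220,135,4.4,4.25)
fs=lambda p:up(p,195,145,5,5)
bm=np.array([[245,180,0],[245,-180,0],[0,180,12],[0,-180,12.]])
bt=ft([[38,102],[668,32],[93,521],[718,447]])
bs=fs([[84,384],[140,45],[582,445+12],[528,108]])
def fit(useT,useS):
    def r(v):
        M,o=Bd(*v); P=bm@M.T+o; e=[]
        if useT:e.append((proj(top,P)-bt).ravel())
        if useS:e.append((proj(side,P)-bs)[:2].ravel())
        return np.concatenate(e)
    s=least_squares(r,[450,0,0]); return s.x,s.fun
for u in ((1,0),(0,1),(1,1)):
    v,e=fit(*u); print(v[:2],np.degrees(v[2]),e.round(1))
v,_=fit(1,0); M,o=Bd(*v)
def inb(px,z,c=top): 
    n=M[:,2]; return (onplane(c,px,o+n*z,n)-o)@M
print("stop top corners",inb(ft([[128,337],[161,332],[183,511],[150,516]]),18).round(1))
print("marker",inb(ft([[630,440],[650,437],[656,485],[637,488]]),8).round(1))
w=inb(ft([[293,240],[561,225],[570,384],[304,403]]),20); print("wide",w.round(1),w.mean(0))
ws=inb(fs([[312,112],[468,145],[466,272],[296,240]]),20,side); print("wide side",ws.round(1),ws.mean(0))
d=(w[1]-w[0])+(w[2]-w[3]); print("yaw_b",np.degrees(np.arctan2(d[0],-d[1])))
print("pad",inb(ft([[105,152]]),18))
fn=lambda p:up(p,125,215,6,6)
n=onplane(top,fn([[287,140],[375,210],[208,405],[122,330]]),np.array([0,0,24.]),np.array([0,0,1.]))
print("notched",n.round(1),n.mean(0)); d=n[0]+n[1]-n[2]-n[3]; print(np.degrees(np.arctan2(d[1],d[0])),np.linalg.norm(d)/2,np.linalg.norm(n[0]-n[1]))
E
python3 a.py
```

```text
[459.66684112 -12.63849198] 0.9092856686168482 [-0.5 -0.1  0.6 -0.3 -1.   0.4  0.9 -0.1]
[456.87810754  -0.77209499] 1.3214738982232956 [-0.  -0.7  0.   1.3]
[459.18068148 -11.86437932] 1.1561605535179575 [-1.2  0.4 -0.1 -0.3 -1.3  0.9  0.6 -0.2 -0.6 -3.5 -0.2 -0.3]
stop top corners [[104.4 144.4  18. ]
 [105.  126.   18. ]
 [  1.3 126.5  18. ]
 [  0.6 145.1  18. ]]
marker [[   9.9 -128.7    8. ]
 [  10.2 -140.3    8. ]
 [ -18.4 -140.8    8. ]
 [ -18.8 -129.7    8. ]]
wide [[ 148.5   47.6   20. ]
 [ 139.6 -100.8   20. ]
 [  48.2  -95.8   20. ]
 [  55.3   52.5   20. ]] [ 97.88103255 -24.10583333  20.        ]
wide side [[140.2 -92.3  20. ]
 [ 46.8 -91.7  20. ]
 [ 55.8  56.7  20. ]
 [147.   58.8  20. ]] [ 97.44787584 -17.14167952  20.        ]
yaw_b -3.094336591832949
pad [[210.33297693 144.09434391  18.        ]]
notched [[524.5 338.8  24. ]
 [490.5 302.5  24. ]
 [415.3 379.   24. ]
 [450.3 414.6  24. ]] [470.13766637 358.72650696  24.        ]
-45.531907422611155 106.65404485720671 49.65434407789823
```

```bash
cat > g.py <<'E'
from h import *
from workcell import env
V=(459.5,-12.5,np.radians(1.05)); M,o=Bd(*V)
def rel(Rt,pt,maxd=230,maxa=38):
    s=env.state(); R0=rot(s["ee_rot"]); d=R0.T@(pt-s["ee_pos"]); w=R.from_matrix(R0.T@Rt).as_rotvec()
    f=max(1,np.linalg.norm(d)/maxd,np.degrees(np.linalg.norm(w))/maxa)
    print("t",round(s["time_s"],2),"need",d.round(1),w.round(3),"steps",round(f,2),"-> step",(d/f).round(1),(w/f).round(3),"force",s["force"].round(1),"w",round(s["gripper_width"],1))
def bpose(): 
    s=env.state(); print("tcp in board",((s["ee_pos"]-o)@M).round(1),"rot", R.from_matrix(M.T@rot(s["ee_rot"])).as_matrix().round(3).tolist())
F1=np.array([[0,-1,0],[-1,0,0],[0,0,-1.]]).T.T  # cols: tool x=-y, tool y=-x
F0=np.array([[1,0,0],[0,-1,0],[0,0,-1.]])      # tool x=+x, y=-y
F2=np.array([[0,1,0],[1,0,0],[0,0,-1.]])       # tool x=+y, y=+x
def brel(F,p,**k): rel(M@F,o+M@np.array(p,float),**k)
E
python3 - <<'E'
from g import *
brel(F1,[190,-22,110])
E
```

```text
t 0.15 need [-297.1 -550.    18.6] [0.257 0.053 0.395] steps 2.72 -> step [-109.3 -202.3    6.8] [0.094 0.019 0.145] force [-0.2  0.4 -0.2] w 91.3
```

>>> drive_tool(
  series=[
    [0.2,[-20,-37,1],[0.017,0.004,0.027]],
    [0.2,[-40,-74,3],[0.034,0.007,0.053]],
    [0.2,[-60,-110,4],[0.051,0.011,0.08]],
    [0.2,[-80,-147,5],[0.068,0.014,0.106]],
    [0.2,[-100,-184,6],[0.085,0.018,0.132]],
  ],
)

```text
time_s: 0.65
ee_pos: [360.8, -358.7, 207.7]
ee_rot: [-175.0, -0.7, -73.9]
force: [0.4, -0.7, 0.3]
gripper_width: 72.7
```

Run:
```python
from g import *
brel(F1,[190,-22,110])
```

```text
t 0.65 need [-243.6 -333.2   38.6] [0.171 0.034 0.262] steps 1.8 -> step [-135.2 -184.9   21.4] [0.095 0.019 0.145] force [ 0.4 -0.7  0.3] w 72.7
```

>>> drive_tool(
  series=[
    [0.2,[-26,-36,4],[0.019,0.004,0.029]],
    [0.2,[-52,-72,8],[0.038,0.008,0.058]],
    [0.2,[-78,-108,12],[0.057,0.011,0.087]],
    [0.2,[-104,-144,16],[0.076,0.015,0.116]],
    [0.2,[-130,-178,20],[0.095,0.019,0.145]],
  ],
)

```text
time_s: 1.15
ee_pos: [496.6, -183.8, 201.6]
ee_rot: [-169.5, -0.7, -82.2]
force: [0.1, -0.4, -0.5]
gripper_width: 72.9
```

Run:
```python
from g import *
brel(F1,[190,-22,110])
```

```text
t 1.15 need [-134.8 -134.9   30. ] [0.076 0.015 0.117] steps 1 -> step [-134.8 -134.9   30. ] [0.076 0.015 0.117] force [ 0.1 -0.4 -0.5] w 72.9
```

>>> drive_tool(
  series=[
    [0.2,[-31,-31,7],[0.019,0.004,0.029]],
    [0.2,[-62,-62,14],[0.038,0.008,0.058]],
    [0.2,[-93,-93,21],[0.057,0.011,0.087]],
    [0.2,[-120,-120,27],[0.07,0.014,0.107]],
    [0.2,[-135,-135,30],[0.076,0.015,0.117]],
  ],
)

```text
time_s: 1.65
ee_pos: [615.3, -30.2, 194.6]
ee_rot: [-165.1, -0.0, -88.8]
force: [1.2, -0.5, -1.1]
gripper_width: 73.1
```

Run:
```python
from g import *
bpose(); brel(F1,[175,-22,8])
f=env.grab_frame("wrist"); cv2.imwrite("pics/w1.png",f["image"][:,:,::-1])
f=env.grab_frame("side"); cv2.imwrite("pics/s1.png",f["image"][:,:,::-1])
```

```text
tcp in board [189.9 -20.6 109.4] rot [[0.003, -1.0, -0.0], [-1.0, -0.003, 0.001], [-0.001, 0.0, -1.0]]
t 1.65 need [  1.4  14.9 101.4] [0.    0.001 0.003] steps 1 -> step [  1.4  14.9 101.4] [0.    0.001 0.003] force [ 1.2 -0.5 -1.1] w 73.1
```

View pics/w1.png

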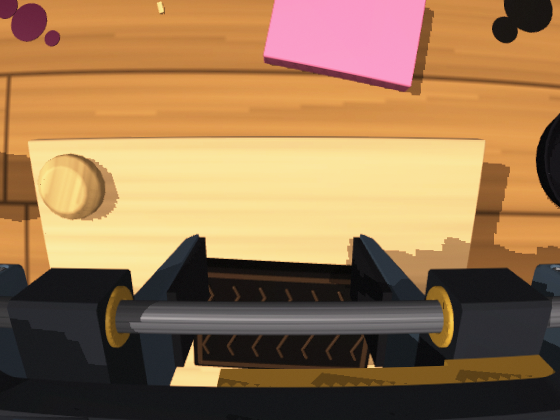

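View pics/s1.png

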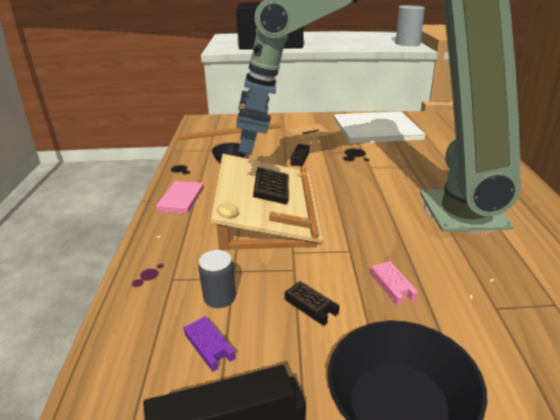

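The wrist view shows the open fingers at (190,280) and (375,280), uphill of the wide block, with the board's top edge level in the picture. Next I go down behind the block.

>>> drive_tool(
  series=[
    [0.2,[1,10,35],[0,0,0]],
    [0.2,[1,10,65],[0,0,0]],
    [0.2,[1,10,82],[0,0,0]],
    [0.2,[1,10,92],[0,0,0]],
    [0.2,[1,10,97],[0,0,0]],
  ],
)

```text
time_s: 2.25
ee_pos: [629.0, -34.4, 98.0]
ee_rot: [-165.2, -0.0, -88.9]
force: [0.4, 0.4, 0.2]
gripper_width: 73.3
```

>>> drive_tool(
  series=[
    [0.2,[0,0,1],[0,0,0]],
    [0.2,[0,0,2],[0,0,0]],
    [0.2,[0,0,4],[0,0,0]],
    [0.2,[0,0,5],[0,0,0]],
    [0.2,[0,0,5],[0,0,0]],
  ],
)

```text
time_s: 2.75
ee_pos: [630.9, -33.6, 94.3]
ee_rot: [-165.1, -0.0, -88.9]
force: [0.9, 0.4, -0.4]
gripper_width: 73.1
```

Run:
```python
from g import *
bpose(); brel(F1,[111,-20,7])
f=env.grab_frame("side"); cv2.imwrite("pics/s2.png",cv2.resize(f["image"][130:260,185:345,::-1],None,fx=4.5,fy=4.5,interpolation=cv2.INTER_CUBIC))
```

```text
tcp in board [179.2 -24.2   8.5] rot [[0.002, -1.0, 0.0], [-1.0, -0.002, -0.0], [0.0, -0.0, -1.0]]
t 2.75 need [-4.4 68.2  1.5] [-0.    -0.     0.002] steps 1 -> step [-4.4 68.2  1.5] [-0.    -0.     0.002] force [ 0.9  0.4 -0.4] w 73.1
```

View pics/s2.png

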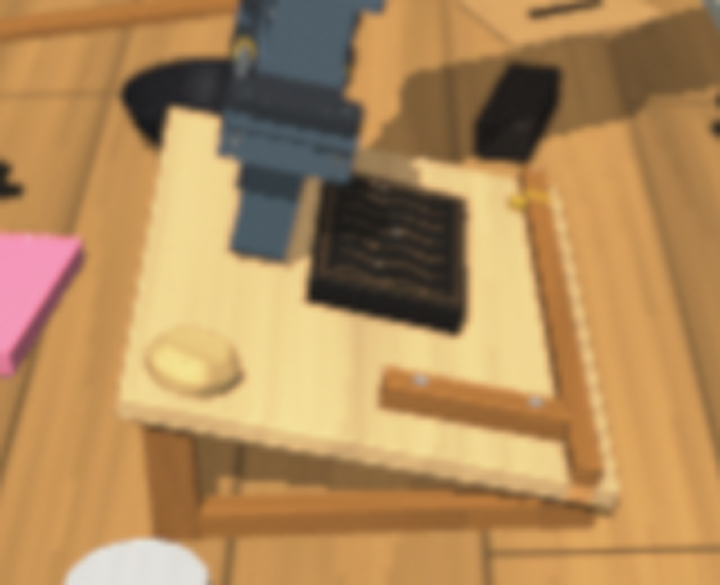

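The fingers are down uphill of the block, at about (265,230), with a clear gap. I push downhill.

>>> drive_tool(
  series=[
    [0.2,[0,5,1],[0,0,0]],
    [0.2,[0,10,1],[0,0,0]],
    [0.2,[0,14,1],[0,0,0]],
    [0.2,[0,18,1],[0,0,0]],
    [0.2,[0,22,1],[0,0,0]],
  ],
)

```text
time_s: 3.3
ee_pos: [609.7, -34.0, 87.5]
ee_rot: [-165.1, -0.0, -88.9]
force: [1.0, 0.5, -0.9]
gripper_width: 72.8
```

>>> drive_tool(
  series=[
    [0.2,[0,4,0],[0,0,0]],
    [0.2,[0,8,0],[0,0,0]],
    [0.2,[0,12,0],[0,0,0]],
    [0.2,[0,16,0],[0,0,0]],
    [0.2,[0,20,0],[0,0,0]],
  ],
)

```text
time_s: 3.8
ee_pos: [590.4, -34.5, 82.3]
ee_rot: [-165.1, -0.1, -88.9]
force: [0.4, -0.6, 0.4]
gripper_width: 73.1
```

>>> drive_tool(
  series=[
    [0.2,[0,4,0],[0,0,0]],
    [0.2,[0,8,0],[0,0,0]],
    [0.2,[0,12,0],[0,0,0]],
    [0.2,[0,16,0],[0,0,0]],
    [0.2,[0,19,0],[0,0,0]],
  ],
)

```text
time_s: 4.3
ee_pos: [571.8, -34.8, 77.3]
ee_rot: [-165.1, -0.0, -88.9]
force: [1.6, 0.0, 1.7]
gripper_width: 72.4
```

Run:
```python
from g import *
bpose(); brel(F1,[111,-20,7])
f=env.grab_frame("side"); cv2.imwrite("pics/s3.png",cv2.resize(f["image"][130:260,185:345,::-1],None,fx=4.5,fy=4.5,interpolation=cv2.INTER_CUBIC))
f=env.grab_frame("top"); cv2.imwrite("pics/t3.png",cv2.resize(f["image"][135:275,220:400,::-1],None,fx=4.4,fy=4.25,interpolation=cv2.INTER_CUBIC))
```

```text
tcp in board [117.7 -24.4   7.3] rot [[0.001, -1.0, -0.0], [-1.0, -0.001, -0.0], [0.0, 0.0, -1.0]]
t 4.3 need [-4.4  6.7  0.3] [ 0.    -0.     0.001] steps 1 -> step [-4.4  6.7  0.3] [ 0.    -0.     0.001] force [1.6 0.  1.7] w 72.4
```

View pics/s3.png

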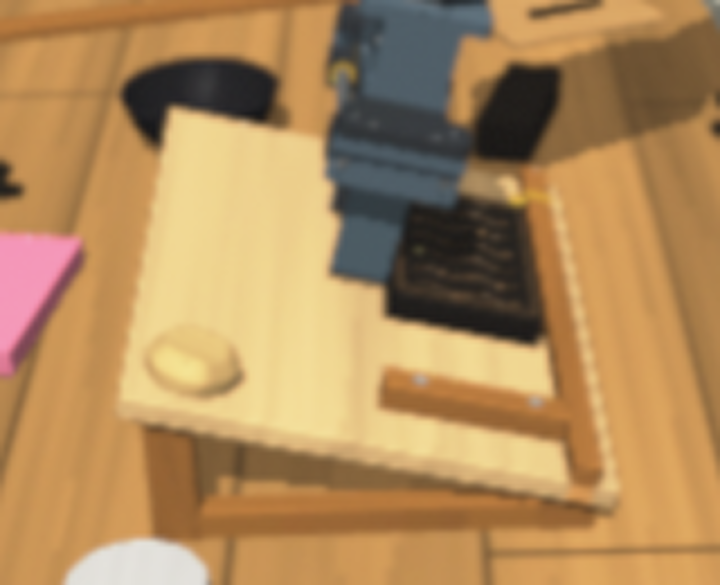

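View pics/t3.png

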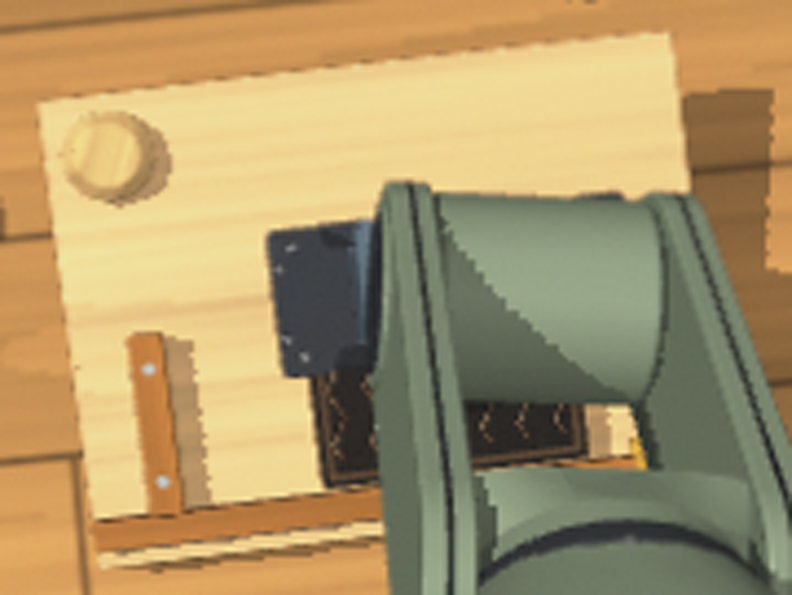

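The block's lower edge is now a few mm from the cleat. I'll finish slowly and watch the force.

>>> drive_tool(
  series=[
    [0.2,[0,1,0],[0,0,0]],
    [0.2,[0,2,0],[0,0,0]],
    [0.2,[0,3,0],[0,0,0]],
    [0.2,[0,4,0],[0,0,0]],
    [0.2,[0,5,0],[0,0,0]],
  ],
)

```text
time_s: 4.9
ee_pos: [567.3, -34.9, 76.0]
ee_rot: [-165.1, -0.0, -88.9]
force: [0.4, 0.4, 0.1]
gripper_width: 72.9
```

>>> drive_tool(
  series=[
    [0.2,[0,0.6,0],[0,0,0]],
    [0.2,[0,1.2,0],[0,0,0]],
    [0.2,[0,1.8,0],[0,0,0]],
    [0.2,[0,2.4,0],[0,0,0]],
    [0.2,[0,3,0],[0,0,0]],
  ],
)

```text
time_s: 5.4
ee_pos: [566.4, -34.9, 76.3]
ee_rot: [-164.9, -0.1, -88.9]
force: [5.7, 2.6, -0.6]
gripper_width: 72.8
```

>>> drive_tool(
  series=[
    [0.2,[0,1,0],[0,0,0]],
    [0.2,[0,1,0],[0,0,0]],
    [0.2,[0,1,0],[0,0,0]],
    [0.2,[0,0,0],[0,0,0]],
    [0.2,[0,-8,0],[0,0,0]],
  ],
)

```text
time_s: 5.9
ee_pos: [570.9, -34.7, 77.0]
ee_rot: [-165.3, -0.0, -88.9]
force: [-0.7, 0.3, 0.1]
gripper_width: 72.8
```

Run:
```python
from g import *
bpose(); brel(F1,[125,-24,50]);brel(F0,[60,-150,70])
```

```text
tcp in board [116.7 -24.3   7.2] rot [[0.001, -1.0, -0.003], [-1.0, -0.001, -0.0], [0.0, 0.003, -1.0]]
t 5.9 need [ -0.2  -8.2 -42.8] [ 0.003 -0.     0.001] steps 1 -> step [ -0.2  -8.2 -42.8] [ 0.003 -0.     0.001] force [-0.7  0.3  0.1] w 72.8
t 5.9 need [125.7  57.1 -62.6] [ 0.003  0.002 -1.569] steps 2.37 -> step [ 53.1  24.1 -26.4] [ 0.001  0.001 -0.663] force [-0.7  0.3  0.1] w 72.8
```

>>> drive_tool(
  series=[
    [0.67,[0,-8,-25],[0,0,0]],
    [0.67,[0,-8,-50],[0,0,-0.06]],
    [0.67,[30,5,-70],[0,0,-0.19]],
    [0.67,[60,20,-75],[0,0,-0.33]],
    [0.67,[80,35,-75],[0,0,-0.47]],
  ],
)

```text
time_s: 6.4
ee_pos: [520.0, -117.0, 141.8]
ee_rot: [-166.7, -6.8, -62.4]
force: [-0.3, 0.4, -0.2]
gripper_width: 36.1
```

Run:
```python
from g import *
brel(F0,[48,-140,70])
```

```text
t 6.4 need [14.6 46.7 13.4] [ 1.000e-03 -0.000e+00 -1.093e+00] steps 1.65 -> step [ 8.9 28.3  8.1] [ 0.001 -0.    -0.663] force [-0.3  0.4 -0.2] w 36.1
```

>>> drive_tool(
  series=[
    [0.67,[4,10,2],[0,0,-0.14]],
    [0.67,[8,20,4],[0,0,-0.28]],
    [0.67,[12,30,6],[0,0,-0.42]],
    [0.67,[14,40,8],[0,0,-0.56]],
    [0.67,[14.6,46.7,10],[0,0,-0.7]],
  ],
)

```text
time_s: 6.9
ee_pos: [488.5, -150.7, 121.6]
ee_rot: [-174.2, -13.5, -22.2]
force: [0.7, -0.0, 0.0]
gripper_width: 30.0
```

>>> drive_tool(
  series=[
    [0.67,[0,0,0],[0,0,-0.14]],
    [0.67,[0,0,0],[0,0,-0.28]],
    [0.67,[0,0,0],[0,0,-0.393]],
    [0.67,[0,0,0],[0,0,-0.393]],
    [0.67,[0,0,0],[0,0,-0.393]],
  ],
)

```text
time_s: 7.4
ee_pos: [489.6, -150.4, 122.1]
ee_rot: [-179.9, -14.8, 0.5]
force: [0.3, 0.6, -0.2]
gripper_width: 29.9
```

Run:
```python
from g import *
bpose();brel(F0,[48,-138,8])
f=env.grab_frame("wrist"); cv2.imwrite("pics/w4.png",f["image"][:,:,::-1])
f=env.grab_frame("top"); cv2.imwrite("pics/t4.png",cv2.resize(f["image"][135:275,220:400,::-1],None,fx=4.4,fy=4.25,interpolation=cv2.INTER_CUBIC))
```

```text
tcp in board [  47.7 -138.5   72.2] rot [[1.0, -0.009, -0.002], [-0.009, -1.0, 0.0], [-0.002, -0.0, -1.0]]
t 7.4 need [ 0.4 -0.4 64.2] [-0.     0.002 -0.009] steps 1 -> step [ 0.4 -0.4 64.2] [-0.     0.002 -0.009] force [ 0.3  0.6 -0.2] w 29.9
```

View pics/w4.png

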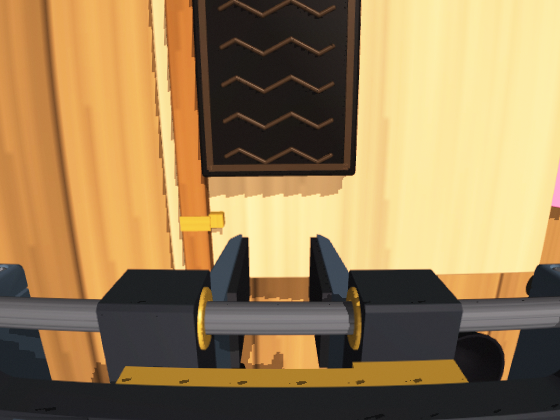

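View pics/t4.png

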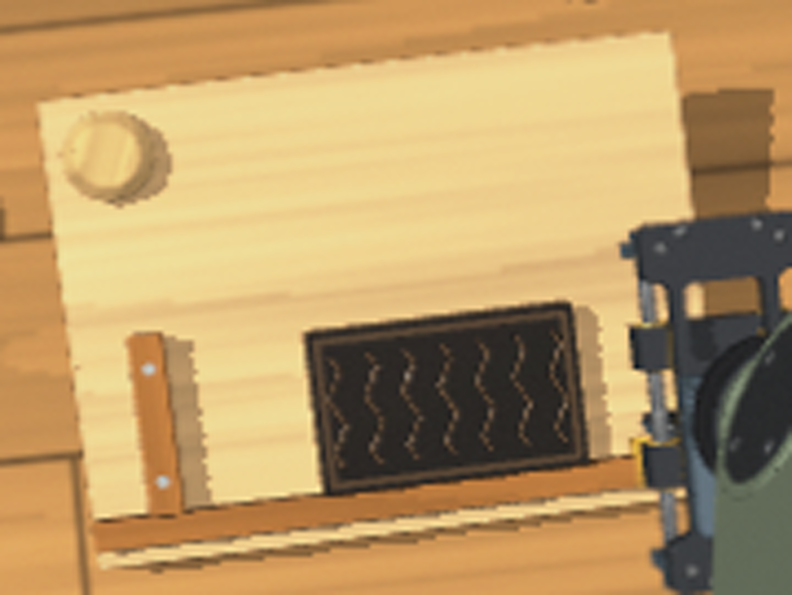

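The block lies flush and square on the cleat, with its right edge at about (585,460). The fingers are to its right and clear of the marker. I go down there.

>>> drive_tool(
  series=[
    [0.67,[1,0,25],[0,0,-0.009]],
    [0.67,[1,0,45],[0,0,-0.009]],
    [0.67,[1,0,56],[0,0,-0.009]],
    [0.67,[1,0,62],[0,0,-0.009]],
    [0.67,[1,0,64],[0,0,-0.009]],
  ],
)

```text
time_s: 8.0
ee_pos: [507.4, -150.2, 60.3]
ee_rot: [180.0, -14.8, 1.2]
force: [-1.2, 0.3, 0.1]
gripper_width: 29.9
```

>>> drive_tool(
  series=[
    [0.67,[0,-5,0],[0,0,0]],
    [0.67,[0,-10,0],[0,0,0]],
    [0.67,[0,-15,0],[0,0,0]],
    [0.67,[0,-20,0],[0,0,0]],
    [0.67,[0,-25,0],[0,0,0]],
  ],
)

```text
time_s: 8.5
ee_pos: [507.4, -125.4, 61.3]
ee_rot: [179.9, -15.0, 1.3]
force: [-1.1, -3.9, 1.6]
gripper_width: 30.1
```

Run:
```python
from g import *
bpose();brel(F0,[48,-41,8])
```

```text
tcp in board [  49.7 -113.7    8.9] rot [[1.0, 0.003, 0.001], [0.004, -1.0, -0.002], [0.001, 0.002, -1.0]]
t 8.5 need [ -1.5 -72.7   0.7] [ 0.002 -0.001  0.004] steps 1 -> step [ -1.5 -72.7   0.7] [ 0.002 -0.001  0.004] force [-1.1 -3.9  1.6] w 30.1
```

Contact reads about 4 N. The push has roughly 70 mm left.

>>> drive_tool(
  series=[
    [0.67,[0,-5,0],[0,0,0]],
    [0.67,[0,-10,0],[0,0,0]],
    [0.67,[0,-15,0],[0,0,0]],
    [0.67,[0,-20,0],[0,0,0]],
    [0.67,[0,-25,0],[0,0,0]],
  ],
)

```text
time_s: 9.0
ee_pos: [506.7, -100.1, 60.9]
ee_rot: [179.9, -14.9, 1.2]
force: [-0.7, -4.1, 3.1]
gripper_width: 30.1
```

>>> drive_tool(
  series=[
    [0.67,[0,-5,0],[0,0,0]],
    [0.67,[0,-10,0],[0,0,0]],
    [0.67,[0,-15,0],[0,0,0]],
    [0.67,[0,-20,0],[0,0,0]],
    [0.67,[0,-25,0],[0,0,0]],
  ],
)

```text
time_s: 9.5
ee_pos: [506.2, -75.0, 60.8]
ee_rot: [179.9, -14.9, 1.2]
force: [0.1, -4.9, 4.3]
gripper_width: 30.0
```

>>> drive_tool(
  series=[
    [0.67,[0,-3,0],[0,0,0]],
    [0.67,[0,-6,0],[0,0,0]],
    [0.67,[0,-9,0],[0,0,0]],
    [0.67,[0,-12,0],[0,0,0]],
    [0.67,[0,-14,0],[0,0,0]],
  ],
)

```text
time_s: 10.0
ee_pos: [505.9, -61.2, 60.8]
ee_rot: [179.9, -14.9, 1.2]
force: [0.9, -5.3, 4.0]
gripper_width: 30.3
```

Run:
```python
from g import *
bpose();brel(F0,[48,-41,8])
f=env.grab_frame("top"); cv2.imwrite("pics/t5.png",cv2.resize(f["image"][135:275,220:400,::-1],None,fx=4.4,fy=4.25,interpolation=cv2.INTER_CUBIC))
```

```text
tcp in board [ 49.3 -49.5   8.4] rot [[1.0, 0.003, 0.0], [0.003, -1.0, -0.001], [0.0, 0.001, -1.0]]
t 10.0 need [-1.3 -8.6  0.4] [ 0.001 -0.     0.003] steps 1 -> step [-1.3 -8.6  0.4] [ 0.001 -0.     0.003] force [ 0.9 -5.3  4. ] w 30.3
```

View pics/t5.png

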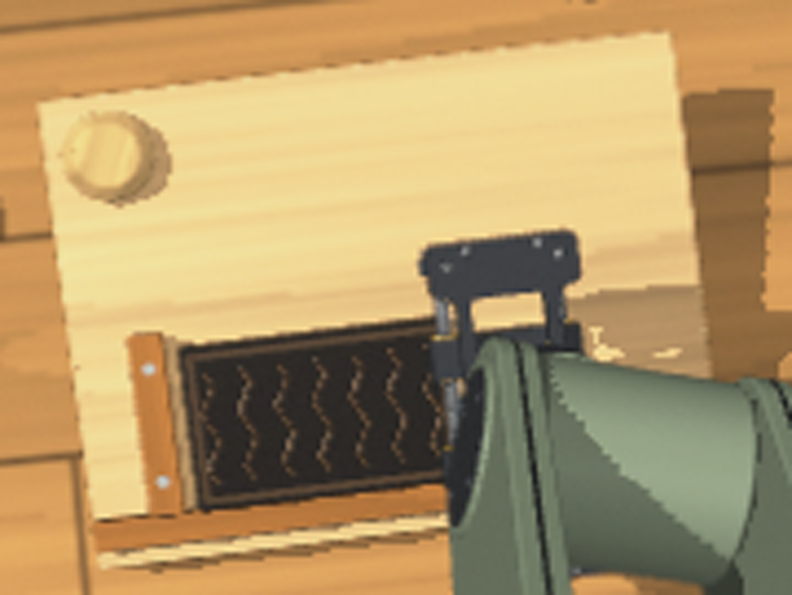

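About 9 mm of gap is left to the stop, around x=175–185 px. I continue and slow down near the end.

>>> drive_tool(
  series=[
    [0.67,[0,-1.5,0],[0,0,0]],
    [0.67,[0,-3,0],[0,0,0]],
    [0.67,[0,-4.5,0],[0,0,0]],
    [0.67,[0,-6,0],[0,0,0]],
    [0.67,[0,-7,0],[0,0,0]],
  ],
)

```text
time_s: 10.55
ee_pos: [505.6, -54.2, 60.7]
ee_rot: [179.9, -14.9, 1.2]
force: [2.5, -4.6, 1.7]
gripper_width: 29.9
```

>>> drive_tool(
  series=[
    [0.67,[0,-0.5,0],[0,0,0]],
    [0.67,[0,-1,0],[0,0,0]],
    [0.67,[0,-1.5,0],[0,0,0]],
    [0.67,[0,-2,0],[0,0,0]],
    [0.67,[0,-2.5,0],[0,0,0]],
  ],
)

```text
time_s: 11.05
ee_pos: [505.7, -53.9, 60.7]
ee_rot: [179.7, -14.9, 1.3]
force: [0.7, -19.7, 3.3]
gripper_width: 29.8
```

The block is against the stop with 20 N on it. I back off, lift, and look.

>>> drive_tool(
  series=[
    [0.67,[0,1,0],[0,0,0]],
    [0.67,[0,8,0],[0,0,0]],
    [0.67,[0,14,-15],[0,0,0]],
    [0.67,[0,40,-50],[0,0,0]],
    [0.67,[0,90,-60],[0,0,0]],
  ],
)

```text
time_s: 11.55
ee_pos: [490.9, -139.1, 119.9]
ee_rot: [-179.9, -14.8, 1.4]
force: [1.9, 0.3, 0.4]
gripper_width: 30.2
```

Run:
```python
from g import *
bpose();brel(F1,[140,40,50])
f=env.grab_frame("top"); cv2.imwrite("pics/t6.png",cv2.resize(f["image"][135:275,220:400,::-1],None,fx=4.4,fy=4.25,interpolation=cv2.INTER_CUBIC))
f=env.grab_frame("side"); cv2.imwrite("pics/s6.png",cv2.resize(f["image"][130:260,185:345,::-1],None,fx=4.5,fy=4.5,interpolation=cv2.INTER_CUBIC))
```

```text
tcp in board [  48.6 -127.1   69.7] rot [[1.0, 0.007, -0.001], [0.007, -1.0, 0.003], [-0.001, -0.003, -1.0]]
t 11.55 need [  92.5 -166.4   20.2] [-0.002  0.003  1.577] steps 2.38 -> step [ 38.9 -70.    8.5] [-0.001  0.001  0.663] force [1.9 0.3 0.4] w 30.2
```

View pics/t6.png

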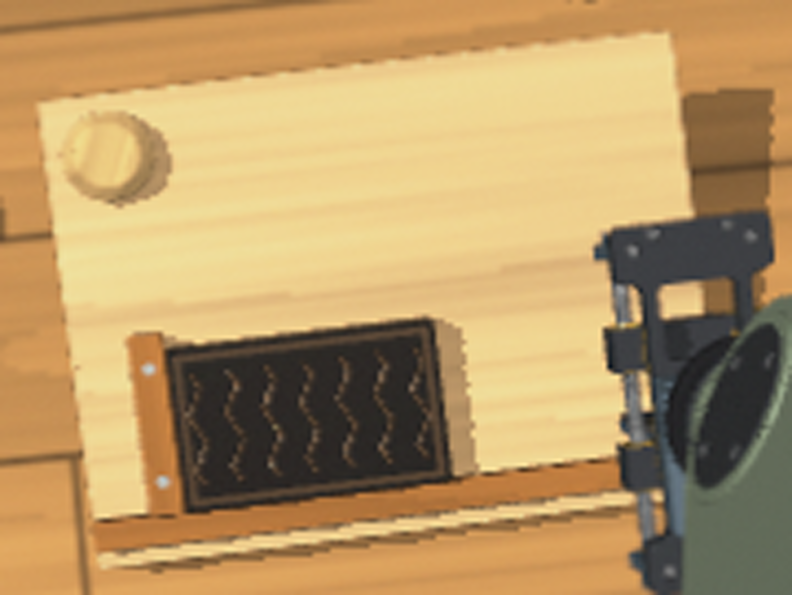

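View pics/s6.png

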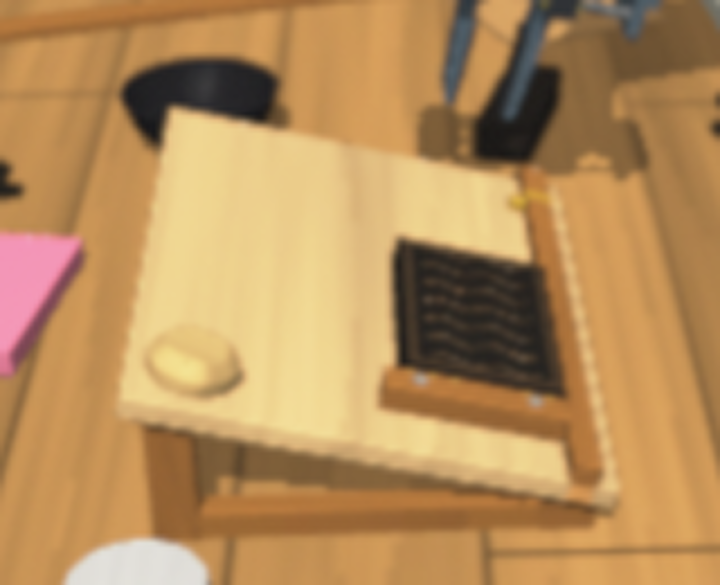

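The block is flush against the stop at (180,430) and the cleat. I'll give it one more light downhill press to seat it fully, with the wrist turned the other way, which also suits the coming grasp.

Run:
```python
from g import *
brel(F2,[135,48,50])
```

```text
t 11.65 need [  84.8 -181.3   19.2] [ 0.004  0.    -1.573] steps 2.37 -> step [ 35.7 -76.4   8.1] [ 0.002  0.    -0.663] force [-0.1  1.7  0.1] w 30.2
```

>>> drive_tool(
  series=[
    [0.2,[9,-18,0],[0,0,-0.14]],
    [0.2,[18,-36,0],[0,0,-0.28]],
    [0.2,[28,-54,0],[0,0,-0.42]],
    [0.2,[37,-72,0],[0,0,-0.56]],
    [0.2,[46,-90,0],[0,0,-0.7]],
  ],
)

```text
time_s: 12.15
ee_pos: [532.6, -48.0, 128.5]
ee_rot: [170.5, -11.1, 42.6]
force: [-0.4, 0.0, 0.3]
gripper_width: 67.5
```

Run:
```python
from g import *
brel(F2,[135,48,50])
```

```text
t 12.15 need [ 87.3 -36.8  16.9] [-0.006  0.001 -0.862] steps 1.3 -> step [ 67.2 -28.3  13. ] [-0.005  0.001 -0.663] force [-0.4  0.   0.3] w 67.5
```

>>> drive_tool(
  series=[
    [0.2,[18,-7,3],[0,0,-0.14]],
    [0.2,[36,-15,6],[0,0,-0.28]],
    [0.2,[54,-23,9],[0,0,-0.42]],
    [0.2,[72,-30,13],[0,0,-0.56]],
    [0.2,[87,-37,17],[0,0,-0.7]],
  ],
)

```text
time_s: 12.65
ee_pos: [576.5, 37.1, 122.9]
ee_rot: [165.6, -2.4, 82.1]
force: [0.3, -0.3, -1.1]
gripper_width: 73.0
```

Run:
```python
from g import *
brel(F2,[130,48,10]);bpose()
```

```text
t 12.65 need [-0.3 -5.1 39.8] [-0.006 -0.    -0.162] steps 1 -> step [-0.3 -5.1 39.8] [-0.006 -0.    -0.162] force [ 0.3 -0.3 -1.1] w 73.0
tcp in board [135.3  47.5  49.8] rot [[0.161, 0.987, -0.006], [0.987, -0.161, 0.001], [-0.0, -0.006, -1.0]]
```

>>> drive_tool(
  series=[
    [0.2,[0,0,0],[-0.006,0,-0.1]],
    [0.2,[0,0,10],[-0.006,0,-0.162]],
    [0.2,[0,-3,25],[-0.006,0,-0.162]],
    [0.2,[0,-5,36],[-0.006,0,-0.162]],
    [0.2,[0,-5,40],[-0.006,0,-0.162]],
  ],
)

```text
time_s: 13.15
ee_pos: [581.5, 36.7, 82.2]
ee_rot: [165.1, -0.1, 90.7]
force: [-0.4, -0.9, -0.4]
gripper_width: 72.9
```

>>> drive_tool(
  series=[
    [0.2,[0,-5,0],[0,0,0]],
    [0.2,[0,-10,0],[0,0,0]],
    [0.2,[0,-14,0],[0,0,0]],
    [0.2,[0,-16,0],[0,0,0]],
    [0.2,[0,-17,0],[0,0,0]],
  ],
)

```text
time_s: 13.65
ee_pos: [567.3, 35.8, 80.7]
ee_rot: [164.7, -0.0, 90.7]
force: [0.5, -0.2, -0.5]
gripper_width: 72.8
```

Run:
```python
from g import *
bpose()
```

```text
tcp in board [115.4  46.3  11.4] rot [[0.006, 1.0, 0.006], [1.0, -0.006, -0.001], [-0.001, 0.006, -1.0]]
```

>>> drive_tool(
  series=[
    [0.2,[0,-1,0],[0,0,0]],
    [0.2,[0,-2,0],[0,0,0]],
    [0.2,[0,-2.7,0],[0,0,0]],
    [0.2,[0,-3.4,0],[0,0,0]],
    [0.2,[0,-4,0],[0,0,0]],
  ],
)

```text
time_s: 14.15
ee_pos: [564.5, 35.8, 79.6]
ee_rot: [164.7, -0.0, 90.7]
force: [2.2, -0.3, -0.2]
gripper_width: 72.9
```

>>> drive_tool(
  series=[
    [0.2,[0,-0.5,0],[0,0,0]],
    [0.2,[0,-1,0],[0,0,0]],
    [0.2,[0,-1.5,0],[0,0,0]],
    [0.2,[0,-2,0],[0,0,0]],
    [0.2,[0,-2.2,0],[0,0,0]],
  ],
)

```text
time_s: 14.65
ee_pos: [564.2, 35.8, 80.1]
ee_rot: [164.4, -0.0, 90.7]
force: [6.4, -1.3, 0.0]
gripper_width: 72.9
```

The press bottomed out at 6 N with no further travel. Now I back off and go to the notched block.

>>> drive_tool(
  series=[
    [0.2,[0,2,0],[0,0,0]],
    [0.2,[0,10,-5],[0,0,0]],
    [0.2,[0,14,-35],[0,0,0]],
    [0.2,[20,14,-70],[0,0,0]],
    [0.2,[60,0,-90],[0,0,0.1]],
  ],
)

```text
time_s: 15.15
ee_pos: [538.5, 94.6, 168.5]
ee_rot: [164.7, -1.6, 84.8]
force: [0.7, 0.9, 0.6]
gripper_width: 72.8
```

```bash
cat >> g.py <<'E'
def wrel(yaw,p,**k): rel(rot([180,0,yaw]),np.array(p,float),**k)
E
python3 - <<'E'
from g import *
wrel(44.5,[470,358.5,130])
E
```

```text
t 15.15 need [ 255.4 -101.1   19.7] [ 0.246 -0.121  0.695] steps 1.2 -> step [213.3 -84.4  16.5] [ 0.206 -0.101  0.58 ] force [0.7 0.9 0.6] w 72.8
```

>>> drive_tool(
  series=[
    [0.15,[42,-17,0],[0.041,-0.02,0.115]],
    [0.15,[84,-34,0],[0.082,-0.04,0.23]],
    [0.15,[126,-50,4],[0.123,-0.06,0.345]],
    [0.15,[168,-67,8],[0.164,-0.08,0.46]],
    [0.15,[210,-83,14],[0.205,-0.1,0.575]],
  ],
)

```text
time_s: 15.65
ee_pos: [477.0, 313.6, 136.1]
ee_rot: [177.8, -0.7, 51.5]
force: [0.9, -0.4, 1.0]
gripper_width: 77.5
```

Run:
```python
from g import *
wrel(44.5,[470,358.5,130])
```

```text
t 15.65 need [ 30.7 -33.6   5.2] [ 0.038 -0.015  0.122] steps 1 -> step [ 30.7 -33.6   5.2] [ 0.038 -0.015  0.122] force [ 0.9 -0.4  1. ] w 77.5
```

>>> drive_tool(
  series=[
    [0.15,[15,-17,2],[0.019,-0.007,0.06]],
    [0.15,[28,-30,4],[0.038,-0.015,0.122]],
    [0.15,[31,-34,5],[0.038,-0.015,0.122]],
    [0.15,[31,-34,5],[0.038,-0.015,0.122]],
    [0.15,[31,-34,5],[0.038,-0.015,0.122]],
  ],
)

```text
time_s: 16.15
ee_pos: [471.0, 356.2, 130.1]
ee_rot: [179.9, -0.1, 44.8]
force: [-0.5, -0.5, 0.1]
gripper_width: 77.9
```

Run:
```python
from g import *
wrel(44.5,[470,358.5,5])
f=env.grab_frame("wrist"); cv2.imwrite("pics/w7.png",f["image"][:,:,::-1])
c=(np.array(f["K"]),f["k1"],np.array(f["origin"]),rot(f["orientation"]))
d=np.array([np.cos(np.radians(-45.5)),np.sin(np.radians(-45.5))]);e=np.array([-d[1],d[0]]);
print([proj(c,np.r_[np.array([470,358.5])+a*55*d+b*25*e,24]).round(0).tolist() for a,b in ((1,1),(1,-1),(-1,-1),(-1,1))])
```

```text
t 16.15 need [  0.7  -2.5 125.1] [ 0.002 -0.001  0.005] steps 1 -> step [  0.7  -2.5 125.1] [ 0.002 -0.001  0.005] force [-0.5 -0.5  0.1] w 77.9
[[[309.0, 271.0]], [[248.0, 271.0]], [[246.0, 135.0]], [[313.0, 135.0]]]
```

View pics/w7.png

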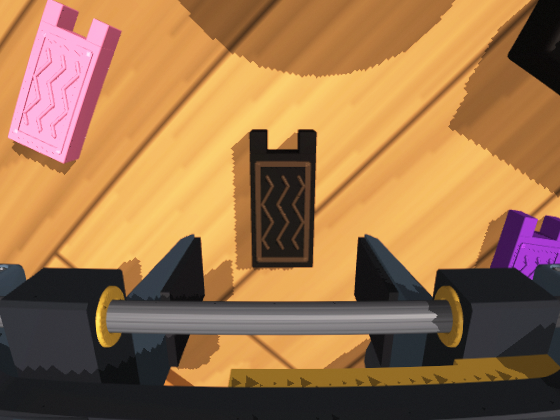

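The picture shows the dark notched block centred between the fingers, with its notch up at (283,140). The pink one at (65,80) and the purple one at (530,245) are the decoys. The block sits about 3 mm off my estimate, so I shift and go down.

>>> drive_tool(
  series=[
    [0.15,[3.5,-5.5,40],[0,0,0.005]],
    [0.15,[3.5,-5.5,80],[0,0,0.005]],
    [0.15,[3.5,-5.5,105],[0,0,0.005]],
    [0.15,[3.5,-5.5,118],[0,0,0.005]],
    [0.15,[3.5,-5.5,123],[0,0,0.005]],
  ],
)

```text
time_s: 16.7
ee_pos: [470.1, 362.8, 6.3]
ee_rot: [179.9, -0.1, 44.5]
force: [-0.4, -0.9, 0.4]
gripper_width: 77.8
```

>>> drive_tool(
  series=[
    [0.15,[0,0,0],[0,0,0]],
    [0.3,[0,0,2],[0,0,0]],
    [0.7,[0,0,2],[0,0,0]],
    [0.7,[0,0,2],[0,0,0]],
    [0.7,[0,0,2],[0,0,0]],
  ],
  squeeze=20,
)

```text
time_s: 17.2
ee_pos: [470.4, 363.8, 5.7]
ee_rot: [179.9, -0.2, 44.5]
force: [0.2, -0.9, 1.8]
gripper_width: 50.1
```

>>> drive_tool(
  series=[
    [0.7,[0,0,0],[0,0,0]],
    [0.7,[0,0,0],[0,0,0]],
    [0.7,[0,0,-5],[0,0,0]],
    [0.7,[0,0,-20],[0,0,0]],
    [0.7,[0,0,-40],[0,0,0]],
  ],
)

```text
time_s: 17.7
ee_pos: [469.5, 363.2, 44.3]
ee_rot: [179.9, 0.0, 44.5]
force: [0.3, 1.1, -1.6]
gripper_width: 49.4
```

Run:
```python
from g import *
f=env.grab_frame("wrist"); cv2.imwrite("pics/w8.png",f["image"][:,:,::-1])
f=env.grab_frame("side"); cv2.imwrite("pics/s8.png",cv2.resize(f["image"][180:350,200:380,::-1],None,fx=3.5,fy=3.5,interpolation=cv2.INTER_CUBIC))
brel(F2,[80,-135,140])
```

```text
t 17.8 need [-335.   387.4 -150.5] [-0.24   0.099 -0.809] steps 2.32 -> step [-144.3  166.9  -64.8] [-0.103  0.043 -0.348] force [ 0.4  0.3 -1.6] w 49.7
```

View pics/w8.png

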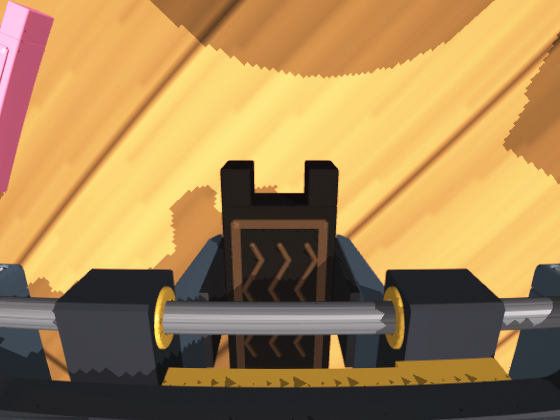

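View pics/s8.png

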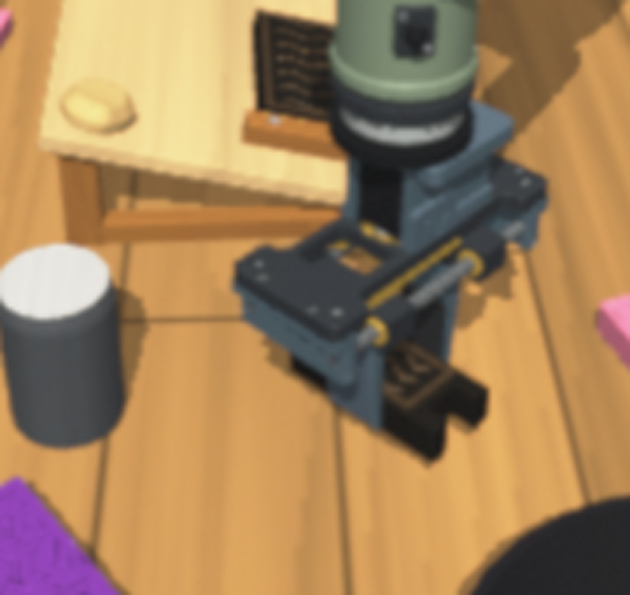

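The block is held, with its notch forward (prong ends at row 162, columns 222–338). I work out where the notch sits in the tool, then lift and carry.

Run:
```python
from g import *
s=env.state(); f=env.grab_frame("wrist"); c=(np.array(f["K"]),f["k1"],np.array(f["origin"]),rot(f["orientation"]))
R0=rot(s["ee_rot"]); n=R0[:,2]
for zb in (-18.3,-20.3):
    P=onplane(c,[[222,162],[338,162]],s["ee_pos"]+n*zb,n); print(((P-s["ee_pos"])@R0).round(1))
```

```text
[[-23.  -56.6 -18.3]
 [ 25.1 -56.7 -18.3]]
[[-22.7 -56.9 -20.3]
 [ 24.7 -57.  -20.3]]
```

>>> drive_tool(
  series=[
    [0.7,[0,0,-40],[0,0,0]],
    [0.7,[0,0,-80],[0,0,0]],
    [0.7,[-25,30,-115],[0,0,-0.05]],
    [0.7,[-55,65,-130],[-0.02,0.008,-0.1]],
    [0.7,[-85,98,-140],[-0.05,0.02,-0.17]],
  ],
)

```text
time_s: 18.35
ee_pos: [478.6, 232.9, 185.4]
ee_rot: [176.8, -1.1, 54.5]
force: [0.4, -0.3, -2.0]
gripper_width: 50.3
```

Run:
```python
from g import *
brel(F2,[80,-135,130])
```

```text
t 18.35 need [-293.   242.8    7.1] [-0.191  0.082 -0.635] steps 1.65 -> step [-177.   146.8    4.3] [-0.116  0.05  -0.384] force [ 0.4 -0.3 -2. ] w 50.3
```

>>> drive_tool(
  series=[
    [0.7,[-36,30,-4],[-0.023,0.01,-0.077]],
    [0.7,[-72,60,-8],[-0.046,0.02,-0.154]],
    [0.7,[-108,89,-8],[-0.07,0.03,-0.231]],
    [0.7,[-144,119,-5],[-0.093,0.04,-0.308]],
    [0.7,[-177,147,0],[-0.116,0.05,-0.384]],
  ],
)

```text
time_s: 18.85
ee_pos: [492.9, 2.8, 188.7]
ee_rot: [169.7, -1.3, 76.6]
force: [-0.1, 0.1, -1.9]
gripper_width: 50.2
```

Run:
```python
from g import *
brel(F2,[80,-135,90])
```

```text
t 18.85 need [-140.8   49.5   47.6] [-0.078  0.033 -0.251] steps 1 -> step [-140.8   49.5   47.6] [-0.078  0.033 -0.251] force [-0.1  0.1 -1.9] w 50.2
```

>>> drive_tool(
  series=[
    [0.7,[-40,14,0],[-0.022,0.009,-0.07]],
    [0.7,[-80,28,10],[-0.044,0.018,-0.14]],
    [0.7,[-115,40,25],[-0.062,0.027,-0.2]],
    [0.7,[-135,47,40],[-0.078,0.033,-0.251]],
    [0.7,[-141,49.5,48],[-0.078,0.033,-0.251]],
  ],
)

```text
time_s: 19.35
ee_pos: [514.8, -146.9, 145.3]
ee_rot: [165.3, -0.1, 90.7]
force: [-1.1, 0.5, -1.9]
gripper_width: 50.0
```

>>> drive_tool(
  series=[
    [0.7,[0,0,0],[0,0,0]],
    [0.7,[0,0,0],[0,0,0]],
    [0.7,[0,0,0],[0,0,0]],
    [0.7,[0,0,0],[0,0,0]],
    [0.7,[0,0,0],[0,0,0]],
  ],
)

```text
time_s: 19.85
ee_pos: [516.6, -144.2, 148.6]
ee_rot: [165.0, -0.0, 91.0]
force: [0.2, 0.6, -1.9]
gripper_width: 49.9
```

Run:
```python
from g import *
bpose();brel(F2,[67,-135,20])
f=env.grab_frame("wrist"); cv2.imwrite("pics/w9.png",f["image"][:,:,::-1])
f=env.grab_frame("top"); cv2.imwrite("pics/t9.png",cv2.resize(f["image"][135:275,220:400,::-1],None,fx=4.4,fy=4.25,interpolation=cv2.INTER_CUBIC))
f=env.grab_frame("side"); cv2.imwrite("pics/s9.png",cv2.resize(f["image"][80:260,185:365,::-1],None,fx=3.3,fy=3.3,interpolation=cv2.INTER_CUBIC))
```

```text
tcp in board [  80.8 -132.7   90.8] rot [[0.002, 1.0, 0.001], [1.0, -0.002, -0.0], [-0.0, 0.001, -1.0]]
t 19.85 need [ -2.3 -13.9  70.8] [ 0.001  0.    -0.002] steps 1 -> step [ -2.3 -13.9  70.8] [ 0.001  0.    -0.002] force [ 0.2  0.6 -1.9] w 49.9
```

View pics/w9.png

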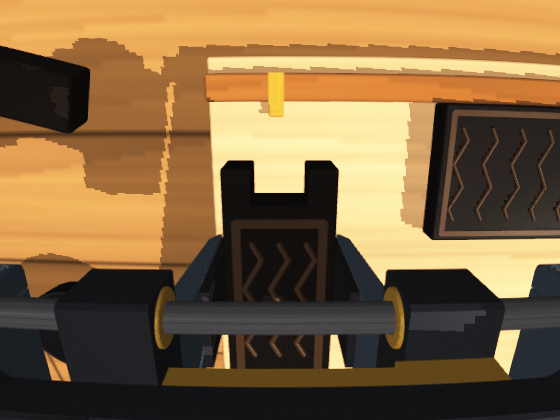

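View pics/t9.png

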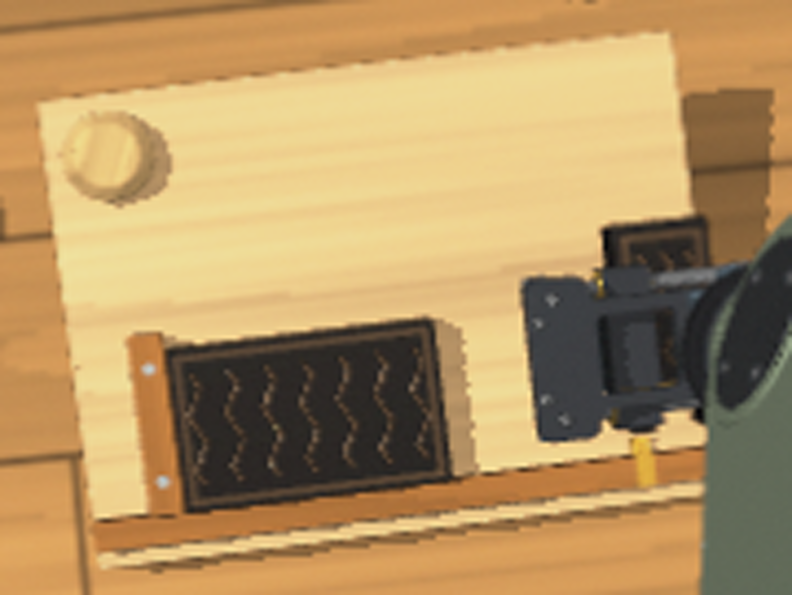

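View pics/s9.png

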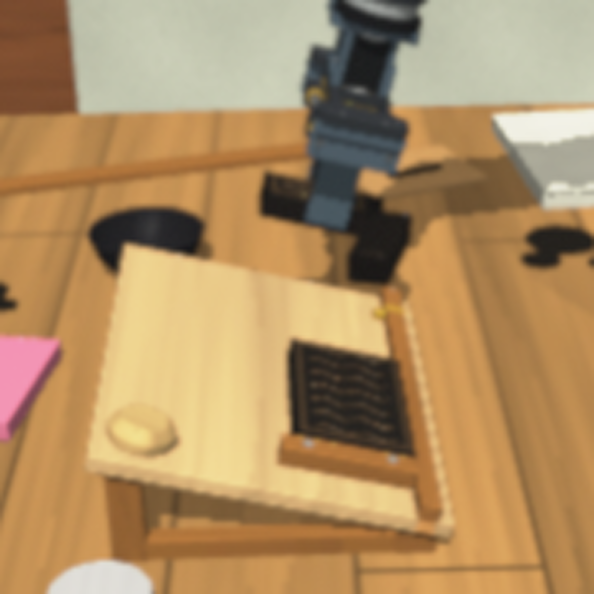

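The wrist view shows the notch centre at column 280 and the marker at column 276 (268–284), with its tip at row 116. I measure the marker in the tool frame.

Run:
```python
from g import *
s=env.state(); f=env.grab_frame("wrist"); c=(np.array(f["K"]),f["k1"],np.array(f["origin"]),rot(f["orientation"]))
R0=rot(s["ee_rot"]); n=R0[:,2]
for nm,px,zb in (("marker tip",[[268,116],[284,116]],90.8-8),("notch sides",[[254,195],[305,195]],-18.3),("cleat foot",[[215,101],[350,101]],90.8),("board edge",[[210,110],[216,225]],90.8),("wide edge top",[[441,104],[432,238]],70.8)):
    P=onplane(c,px,s["ee_pos"]+n*zb,n); print(nm,((P-s["ee_pos"])@R0).round(1).tolist(),((P-o)@M).round(1).tolist())
```

```text
marker tip [[-6.3, -71.4, 82.8], [4.4, -71.4, 82.8]] [[9.2, -139.3, 7.7], [9.2, -128.6, 7.7]]
notch sides [[-9.7, -42.1, -18.3], [11.9, -42.1, -18.3]] [[38.4, -142.7, 108.9], [38.4, -121.1, 108.9]]
cleat foot [[-42.8, -81.4, 90.8], [49.7, -81.5, 90.8]] [[-0.8, -175.7, -0.3], [-0.8, -83.3, -0.3]]
board edge [[-46.5, -75.4, 90.8], [-45.9, 8.0, 90.8]] [[5.2, -179.4, -0.3], [88.5, -179.1, -0.2]]
wide edge top [[105.2, -80.6, 70.8], [109.4, 11.0, 70.8]] [[0.2, -27.7, 19.7], [91.9, -23.8, 19.8]]
```

>>> drive_tool(
  series=[
    [0.7,[-2,-10,30],[0,0,0]],
    [0.7,[-2,-18,55],[0,0,0]],
    [0.7,[-2,-18,70],[0,0,0]],
    [0.7,[-2,-18,78],[0,0,0]],
    [0.7,[-2,-18,81],[0,0,0]],
  ],
)

```text
time_s: 20.55
ee_pos: [520.0, -146.8, 64.6]
ee_rot: [165.1, -0.1, 90.9]
force: [0.1, 0.7, -1.2]
gripper_width: 50.0
```

>>> drive_tool(
  series=[
    [0.7,[0,0,0],[0,0,0]],
    [0.7,[0,0,0.5],[0,0,0]],
    [0.7,[0,0,1],[0,0,0]],
    [0.7,[0,0,1.5],[0,0,0]],
    [0.7,[0,0,2],[0,0,0]],
  ],
)

```text
time_s: 21.05
ee_pos: [520.5, -146.9, 63.5]
ee_rot: [165.0, -0.0, 90.9]
force: [1.3, 0.5, -1.1]
gripper_width: 49.7
```

Run:
```python
from g import *
bpose();print(env.state()["force"])
f=env.grab_frame("wrist"); cv2.imwrite("pics/w10.png",f["image"][:,:,::-1])
f=env.grab_frame("side"); cv2.imwrite("pics/s10.png",cv2.resize(f["image"][120:230,235:345,::-1],None,fx=5.3,fy=5.3,interpolation=cv2.INTER_CUBIC))
```

```text
tcp in board [  62.6 -135.5    7.6] rot [[0.003, 1.0, 0.001], [1.0, -0.003, -0.0], [-0.0, 0.001, -1.0]]
[ 1.28212483  0.52013421 -1.10768802]
```

View pics/w10.png

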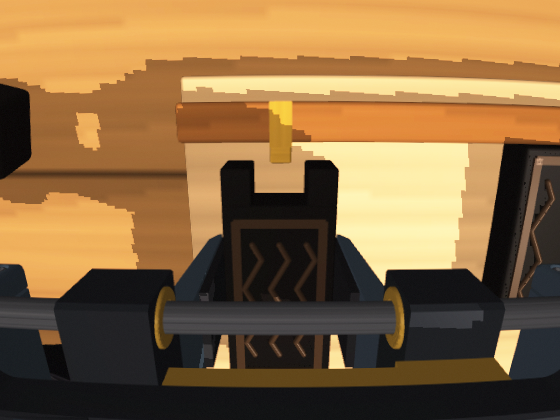

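View pics/s10.png

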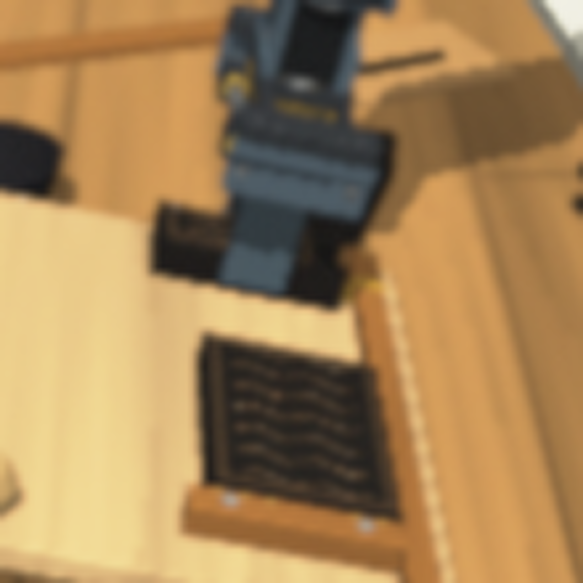

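The marker at column 281 is centred in the notch (254–305). I lower to contact.

>>> drive_tool(
  series=[
    [0.7,[0,0,0.5],[0,0,0]],
    [0.7,[0,0,1],[0,0,0]],
    [0.7,[0,0,1.5],[0,0,0]],
    [0.7,[0,0,2],[0,0,0]],
    [0.7,[0,0,2.3],[0,0,0]],
  ],
)

```text
time_s: 21.65
ee_pos: [520.8, -146.8, 61.6]
ee_rot: [165.1, -0.0, 90.9]
force: [-6.0, -0.3, 8.7]
gripper_width: 50.0
```

It is on the surface. I slide it down to the cleat while still held.

>>> drive_tool(
  series=[
    [0.7,[0,-1,-0.4],[0,0,0]],
    [0.7,[0,-2,-0.4],[0,0,0]],
    [0.7,[0,-3,-0.4],[0,0,0]],
    [0.7,[0,-4,-0.4],[0,0,0]],
    [0.7,[0,-4.5,-0.4],[0,0,0]],
  ],
)

```text
time_s: 22.15
ee_pos: [517.3, -147.2, 60.7]
ee_rot: [165.0, 0.0, 90.9]
force: [0.7, -0.4, 5.1]
gripper_width: 50.1
```

>>> drive_tool(
  series=[
    [0.7,[0,-0.5,0],[0,0,0]],
    [0.7,[0,-1,0],[0,0,0]],
    [0.7,[0,-1.5,0],[0,0,0]],
    [0.7,[0,-2,0],[0,0,0]],
    [0.7,[0,-2.3,0],[0,0,0]],
  ],
)

```text
time_s: 22.65
ee_pos: [515.1, -147.2, 60.1]
ee_rot: [165.0, -0.0, 90.9]
force: [1.5, -0.3, 5.8]
gripper_width: 50.0
```

Run:
```python
from g import *
bpose();print(M.T@env.state()["force"])
```

```text
tcp in board [  56.5 -135.7    5.8] rot [[0.003, 1.0, 0.002], [1.0, -0.003, -0.001], [-0.001, 0.002, -1.0]]
[ 2.92996169 -0.30383598  5.18414181]
```

>>> drive_tool(
  series=[
    [0.7,[0,-0.5,0],[0,0,0]],
    [0.7,[0,-1,0],[0,0,0]],
    [0.7,[0,-1.5,0],[0,0,0]],
    [0.7,[0,-1.8,0],[0,0,0]],
    [0.7,[0,-2,0],[0,0,0]],
  ],
)

```text
time_s: 23.15
ee_pos: [513.1, -147.2, 59.6]
ee_rot: [165.0, -0.0, 90.9]
force: [1.1, 0.5, 5.2]
gripper_width: 50.0
```

Run:
```python
from g import *
bpose();print(M.T@env.state()["force"])
```

```text
tcp in board [  54.5 -135.7    5.8] rot [[0.003, 1.0, 0.002], [1.0, -0.003, -0.001], [-0.001, 0.002, -1.0]]
[2.38970157 0.48288048 4.72814345]
```

>>> drive_tool(
  series=[
    [0.7,[0,-0.5,0],[0,0,0]],
    [0.7,[0,-1,0],[0,0,0]],
    [0.7,[0,-1.5,0],[0,0,0]],
    [0.7,[0,-1.8,0],[0,0,0]],
    [0.7,[0,-2,0],[0,0,0]],
  ],
)

```text
time_s: 23.65
ee_pos: [512.2, -147.2, 59.4]
ee_rot: [164.9, 0.0, 90.8]
force: [5.5, 2.8, 5.5]
gripper_width: 49.5
```

Run:
```python
from g import *
bpose();print(M.T@env.state()["force"])
f=env.grab_frame("wrist"); cv2.imwrite("pics/w11.png",f["image"][:,:,::-1])
```

```text
tcp in board [  53.5 -135.7    5.8] rot [[0.003, 1.0, 0.004], [1.0, -0.003, -0.001], [-0.001, 0.004, -1.0]]
[6.74518053 2.71122228 3.88552454]
```

View pics/w11.png

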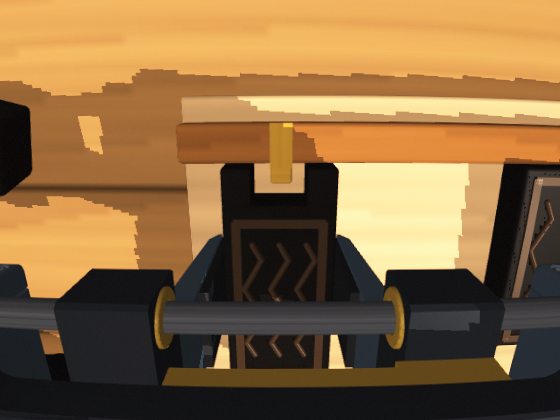

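The notch straddles the marker and the prongs touch the cleat at row 163. I release and lift.

>>> drive_tool(
  series=[
    [0.6,[0,0,0],[0,0,0]],
    [0.3,[0,0,0],[0,0,0]],
    [0.25,[0,0,0],[0,0,0]],
    [0.25,[0,0,-2],[0,0,0]],
    [0.25,[0,0,-10],[0,0,0]],
  ],
)

```text
time_s: 24.2
ee_pos: [506.4, -146.6, 67.2]
ee_rot: [165.3, -0.1, 90.9]
force: [0.0, 0.0, -0.3]
gripper_width: 68.2
```

>>> drive_tool(
  series=[
    [0.25,[0,0,-25],[0,0,0]],
    [0.5,[0,15,-45],[0,0,0]],
    [0.7,[0,50,-50],[0,0,0]],
    [0.7,[0,85,-50],[0,0,0]],
    [0.7,[0,95,-50],[0,0,0]],
  ],
)

```text
time_s: 24.7
ee_pos: [590.1, -146.3, 143.3]
ee_rot: [164.8, 0.1, 90.9]
force: [-0.1, -1.3, -0.1]
gripper_width: 39.3
```

Run:
```python
from g import *
bpose();brel(F2,[145,-135.5,9])
f=env.grab_frame("wrist"); cv2.imwrite("pics/w12.png",f["image"][:,:,::-1])
```

```text
tcp in board [ 150.4 -136.2   66.8] rot [[0.002, 1.0, 0.005], [1.0, -0.002, -0.002], [-0.002, 0.005, -1.0]]
t 24.7 need [ 0.8 -5.7 57.8] [ 0.005  0.002 -0.002] steps 1 -> step [ 0.8 -5.7 57.8] [ 0.005  0.002 -0.002] force [-0.1 -1.3 -0.1] w 39.3
```

View pics/w12.png

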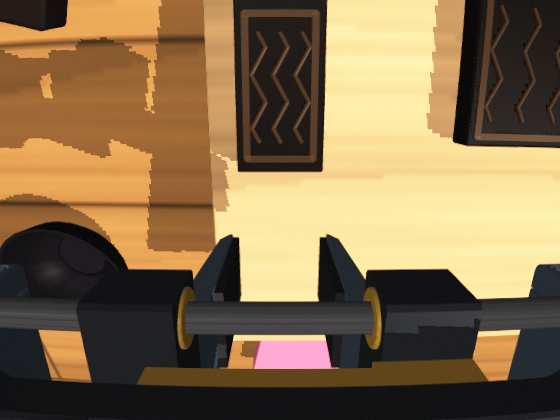

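The block stayed in place, with its uphill end at row 170, and the fingers are uphill of it. I lower them and press it lightly against the cleat.

>>> drive_tool(
  series=[
    [0.7,[0,-3,20],[0.005,0,0]],
    [0.7,[0,-5,40],[0.005,0,0]],
    [0.7,[0,-5,51],[0.005,0,0]],
    [0.7,[0,-5,56],[0.005,0,0]],
    [0.7,[0,-5,57],[0.005,0,0]],
  ],
)

```text
time_s: 25.25
ee_pos: [596.0, -145.6, 84.1]
ee_rot: [165.4, -0.1, 90.9]
force: [0.1, 0.2, -0.2]
gripper_width: 27.0
```

>>> drive_tool(
  series=[
    [0.7,[0,-4,0],[0,0,0]],
    [0.7,[0,-8,0],[0,0,0]],
    [0.7,[0,-11,0],[0,0,0]],
    [0.7,[0,-13,0],[0,0,0]],
    [0.7,[0,-14,0],[0,0,0]],
  ],
)

```text
time_s: 25.75
ee_pos: [583.0, -145.9, 81.4]
ee_rot: [165.3, -0.0, 90.9]
force: [2.4, 1.0, -0.3]
gripper_width: 27.3
```

Run:
```python
from g import *
bpose();print(M.T@env.state()["force"])
```

```text
tcp in board [ 127.6 -135.7    8.9] rot [[0.003, 1.0, -0.004], [1.0, -0.003, -0.0], [-0.0, -0.004, -1.0]]
[ 2.2566961   0.90853869 -0.93714784]
```

>>> drive_tool(
  series=[
    [0.7,[0,-0.5,0],[0,0,0]],
    [0.7,[0,-1,0],[0,0,0]],
    [0.7,[0,-1.5,0],[0,0,0]],
    [0.7,[0,-2,0],[0,0,0]],
    [0.7,[0,-2.5,0],[0,0,0]],
  ],
)

```text
time_s: 26.25
ee_pos: [582.9, -146.2, 81.6]
ee_rot: [165.1, 0.0, 90.8]
force: [6.2, 2.4, 1.5]
gripper_width: 27.4
```

Run:
```python
from g import *
bpose();print(M.T@env.state()["force"])
```

```text
tcp in board [ 127.6 -135.9    9.1] rot [[0.004, 1.0, 0.0], [1.0, -0.004, -0.001], [-0.001, 0.0, -1.0]]
[ 6.37519888  2.2958415  -0.19223025]
```

It is firmly seated and did not move. I retreat for the final check.

>>> drive_tool(
  series=[
    [0.7,[0,3,0],[0,0,0]],
    [0.7,[0,12,-4],[0,0,0]],
    [0.7,[0,18,-35],[0,0,0]],
    [0.7,[-10,18,-80],[0,0,0]],
    [0.7,[-40,18,-120],[0,0,0]],
  ],
)

```text
time_s: 26.75
ee_pos: [567.6, -184.7, 202.3]
ee_rot: [165.5, -0.1, 91.1]
force: [0.9, -0.1, 0.2]
gripper_width: 27.7
```

>>> drive_tool(
  series=[
    [0.7,[-40,0,-20],[0,0,0]],
    [0.7,[-80,0,-20],[0,0,0]],
    [0.7,[-120,0,-20],[0,0,0]],
    [0.7,[-160,0,-20],[0,0,0]],
    [0.7,[-180,0,-20],[0,0,0]],
  ],
)

```text
time_s: 27.25
ee_pos: [565.4, -369.3, 219.8]
ee_rot: [165.4, -0.0, 90.8]
force: [-0.4, 0.2, 0.4]
gripper_width: 27.6
```

Run:
```python
from g import *
f=env.grab_frame("top"); cv2.imwrite("pics/t13f.png",f["image"][:,:,::-1]); cv2.imwrite("pics/t13.png",cv2.resize(f["image"][135:275,220:400,::-1],None,fx=4.4,fy=4.25,interpolation=cv2.INTER_CUBIC))
f=env.grab_frame("side"); cv2.imwrite("pics/s13.png",cv2.resize(f["image"][130:260,185:345,::-1],None,fx=4.5,fy=4.5,interpolation=cv2.INTER_CUBIC))
print(env.state()["ee_pos"],env.state()["force"])
```

```text
[ 565.55033805 -368.51488936  219.44078869] [ 0.02538736  1.46182702 -0.72246075]
```

View pics/t13.png

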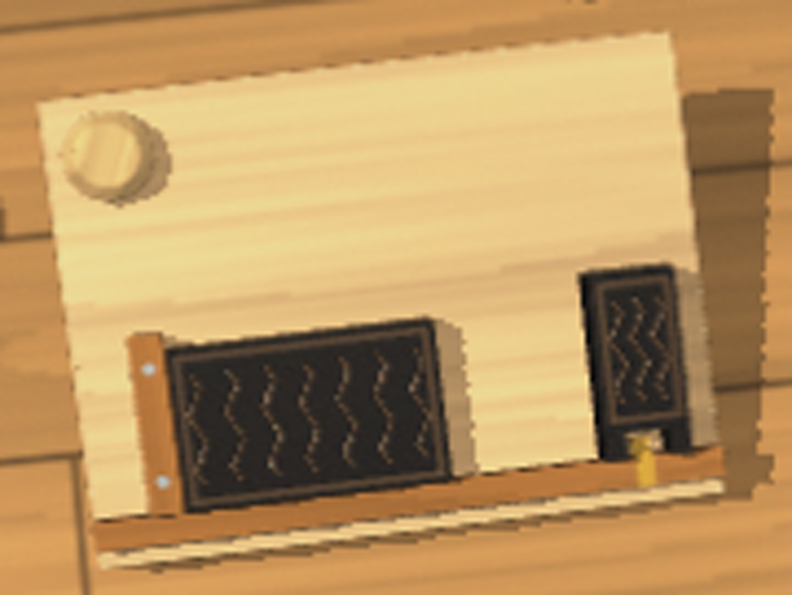

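View pics/s13.png

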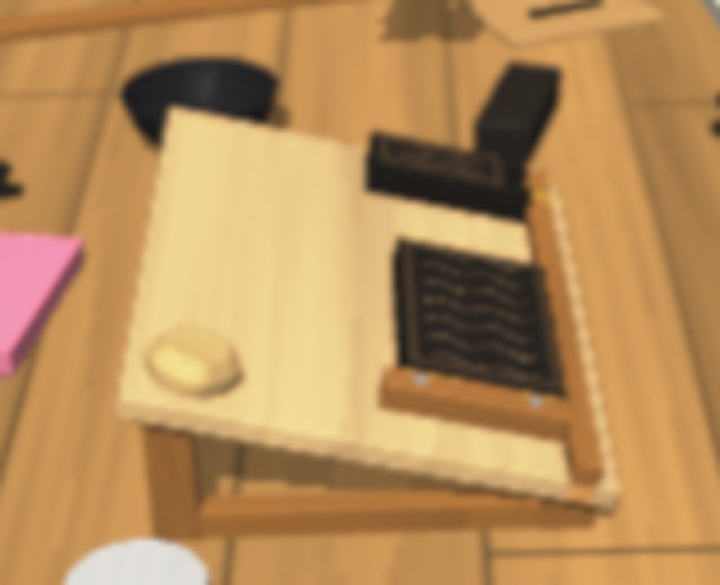

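View pics/t13f.png

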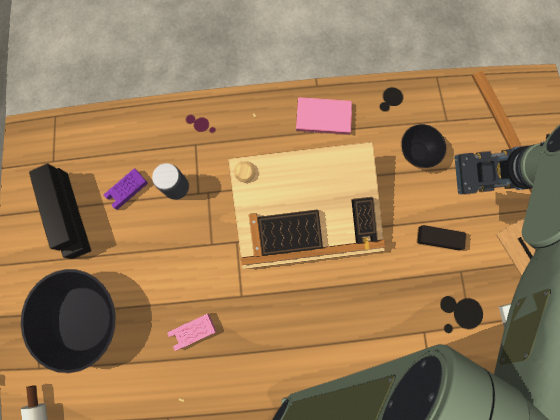

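Both blocks are seated. The wide one is against the stop (about 180,430) and the cleat, and the notched one straddles the marker at (645,440). The pad, tin, bowl and bar haven't moved, so I hand in.

```bash
python3 -c "
from workcell import env
print(env.job_done(), env.state()['time_s'])"
```

```text
the job is handed in; nothing more can be done
the job is handed in; nothing more can be done
```

Both blocks are in place, in the order asked, and I handed the job in at about 27 s of the 61 s allowed.

- **Wide block:** I pushed it down the slope to the cleat, along the cleat to the stop (20 N at contact), and pressed it once more downhill (6 N, no further travel). In the final pictures it lies square and flush against both, and my last press did not shift it from the stop.
- **Notched block:** I gripped it, laid it carved face up with its notch over the brass marker, slid it to the cleat and released it. A last light press uphill of it (6 N) produced no movement. The top view shows it straight up the slope with the marker inside the notch.
- **Bystanders:** The pad, tin, bowl and bar look unmoved, and the gripper is clear of everything.

No check failed. My first position estimate for the notched block was about 3 mm off, and I corrected it from the wrist view before gripping. The top and side cameras disagreed by several mm along the cleat. I relied on the top and wrist cameras, which agreed to about 2 mm, and on contact force. Gaps under about 1 mm can't be seen in the pictures, so the flush fit rests on those contact forces.

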